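Tip-over test on the packaging bench

ROBOT

A 6-joint arm with a two-finger parallel gripper is mounted at the origin on the work surface. World frame = base frame: x ahead of the robot, y to its left, z up, the work surface at z = 0. Lengths are in m, angles in rad, forces in N, time in s.
With the tool pointing down it reaches from about 0.35 to 0.975 m from the base axis. Payload 17.4 kg.
Tool frame: the origin (TCP) lies between the finger pads; the fingertips stand manip.tip_reach ahead of it and the grasp point (between the pads) lies 3 mm ahead of it (manip.tip_reach is the distance from the TCP to the fingertips, in m); z points along the fingers, y is the line along which they close (so a half turn about z gives the same grasp; the last joint's range is limited). The gripper opens to 85 mm and grips with 20 to 120 N. Pads are 22 mm wide; open, the fingers measure 114 mm over their backs; the gripper's body (76 mm by 85 mm) begins 54 mm behind the grasp point. The pads swing forward as they close: fully open they stand 13 mm farther back than shut.
Start: joints at [-1.261, 0.116, 1.442, -0, 1.584, -0.038], TCP at [0.23, -0.635, 0.253] pointing down, gripper open.
Joint ranges: [-2.83, 2.83], [-0.83, 2.19], [0.07, 2.5], [-1.14, 4.28], [0.01, 3], [-2.97, 2.97]. Speed limits (rad/s): [1.89, 1.89, 2.22, 3.14, 3.14, 3.14].

INTERFACE

Orientations are given as a rotation vector (axis times angle).
In Python, from station import manip, optics, workorder gives the robot as it stands. The module is installed in compiled form; this text tells all that it offers.
- The arm moves only by the shell command python3 -m crank 'ROWS' [FORCE]. ROWS is JSON, a list of rows, each a list of 7 numbers: the shift along the tool's x, y, z in m, then the turn, a rotation vector about the tool's x, y, z in rad, then the opening, from 0 (shut) to 1 (fully open). A call has 1 to 5 rows; each row is the pose to reach, as a shift and turn from the pose commanded when the call began, along the tool's axes at that moment; what a row does not reach only later rows make up. A row lasts 1/12 s, in which the tool goes at most 41.7 mm and 7.16 degrees, less where a joint would pass 70% of its speed; a pose out of reach is approached as far as the arm can. A call with a gripper value outside its range is refused whole. The fingers move at their own pace and stop on an object; FORCE is the grip in N (left out, the last holds). Time passes only in rows, so rows that repeat a pose let the fingers close. It gives the time, the measured TCP pose, the force, the opening and the grip force at its end, in the units of the state.
- manip.get_state(): the state, without advancing time (a new reading comes with each control period).
- optics.capture(name): name is "scene" or "top" or "wrist"; returns a dict with "frame" (384x512x3 uint8, red, green, blue), "camera_matrix" (3x3 intrinsics, pixels), "world_from_camera" (4x4, takes a point from camera to world coordinates). Camera axes: x right, y down, z forward; pixel columns grow to the right and rows downward; lengths in m; the calibration is good to about 2 mm. A picture is of the moment at which its call begins. There is no depth.
- workorder.close_job(): hands the job in; it is judged then, once.
The state is a dict: "t": time; "joint_pos": joint angles; "qvel": joint speeds; "joint_efforts": joint torques, N m; "position": TCP position; "tcp_rot": TCP orientation; "contact_force": force on the tool from outside, world axes, zero at the start; "torque": the same for the moment, N m; "opening": opening from 0.0 (shut) to 1.0 (fully open); "gripper_force": force on a finger pad.
Only numpy, scipy, OpenCV 4.12 (cv2) and the standard library are available. Lean on these libraries where they do the work, as an engineer would, in place of code of your own. Each camera call takes 0.05 s, during which the arm holds its last target. There are 200 camera calls.

TASK

Three sample cartons stand in a row at the near edge of the black rubber landing pad: push the tallest one over with the fingers, away from the row, so that it falls flat onto the pad. Then stop the test clock by pushing its white flip paddle all the way over, away from the side it leans to. Do not lift or carry the carton, and leave everything else, the two other cartons included, standing where it is.

Things in the scene. Friction and masses are not known exactly. Their poses are not given: they have to be found in the camera images.
- station: Fixed test station: aluminium plate 8 mm thick, on it a black rubber pad, its top 20 mm above the table. Origin on the table below the middle of the carton row; +x: tipping direction, row to pad (level, yaw varies), z up. Pad: x 28 to 218, y -145 to 145 mm; plate: x -70 to 220, y -150 to 150. Cartons stand on the plate at x 0, y -95, 0, 95 (order varies), fronts at the pad's 12 mm step, which stops the foot.
- tall_carton: The tallest carton, closed, rigid, brown cardboard, 55 x 55 x 165 mm, about 0.25 kg. Origin at the centre of its underside (8 mm above the table at the start), z along its height, x roughly along the station's x. Pushed along the station's +x at about 130 mm above the table it tips over the pad's edge; it goes by itself once its top has moved some 50 to 60 mm.
- tall_carton_center (a point): Centre of the tall carton, half way up.
- tall_carton_top (a point): Centre of the tall carton's top face, 165 mm from its underside.
- clock: Test clock, fixed, left or right of the station: grey box 90 (x) x 120 (y) x 60 mm high, a white flip paddle hinged on top between two dark brackets (76 mm high). Origin at the centre of its underside on the table; +x is the direction in which the paddle is to be flipped (level, its yaw varies).
- paddle_hinge (a point): Middle of the paddle's hinge axis, 68 mm above the table, above the centre of the clock. The axis runs along the clock's y.
- paddle_tip (a point): Middle of the paddle's upper edge, 66 mm from the hinge axis. The paddle is a flat white plate 52 mm wide (along the hinge) and 8 mm thick.
- paddle (a joint): Paddle angle, rad. 0: leaning 0.6 rad back from upright to the clock's -x side; grows as it is pushed to +x, upright at 0.6, against its stop at 1.2. Starts between 0 and 0.25. Stiff hinge (about 0.04 N m, under 2 N at the edge) that stays where it is left.
- mid_carton: Bystander: carton 55 x 55 x 115 mm standing in the row. Origin at the centre of its underside.
- short_carton: Bystander: carton 55 x 55 x 85 mm standing in the row. Origin at the centre of its underside.
- tape_core: Bystander: white plastic ring 64 mm across, 24 mm high, lying on the bench on the robot's side of the clock. Origin at the centre of its underside.
- jar: Bystander: jar 56 mm across, 80 mm high, standing beyond the clock. Origin at the centre of its underside.
- weight: Bystander: steel weight 42 mm across, 60 mm high, standing near the robot between station and clock. Origin at the centre of its underside.
- screwdriver: Bystander: screwdriver lying on the plate behind the row of cartons, along the row, 26 mm high.
- cup: Bystander: white cup 72 mm across, 85 mm high, beyond station and clock. Origin at the centre of its underside.

How it is judged:
On the way, in this order (a step that is already met when the one before it is completed fails the run):
1. the tallest carton lies flat on the pad (angle between tall_carton's own z axis and vertical between 1.45 and 1.69 rad and x of tall_carton_top in the frame of station above 0.13 m and x of tall_carton_center in the frame of station between 0.05 and 0.17 m and y of tall_carton_center in the frame of station between -0.14 and 0.14 m and height (world z) of tall_carton_center below 0.058 m and linear speed of tall_carton below 0.03 m/s), for 0.2 s.
2. then the clock's paddle is flipped fully over (value of joint paddle above 1.1 rad), for 0.2 s.
At the end, for the whole second after the job is handed in: The tall carton lies at rest on the rubber pad (its height axis within 0.12 rad of level), top end away from the row, its centre 50 to 170 mm from the row line and over the pad's width; the paddle stands beyond 1.1 of its 1.2 rad (all of step 1 and value of joint paddle above 1.1 rad); the robot touches nothing.
It fails at once if the tall carton was lifted (its centre above 115 mm; tipping alone raises it to about 96 mm) (height (world z) of tall_carton_center above 0.115 m).
It fails at once if the tall carton was carried off (its foot over 120 mm from where it stood; tipping moves it under 60 mm) (distance of tall_carton from where it was at the start of the episode above 0.12 m).
It fails at once if another carton of the row was displaced by more than 15 mm (distance of any of mid_carton, short_carton from where it was at the start of the episode above 0.015 m).
It fails at once if a bystander on the bench was displaced by more than 15 mm (distance of any of tape_core, jar, weight, screwdriver, cup from where it was at the start of the episode above 0.015 m).
It also fails if it takes over 48 s, if anything falls off the work surface, if the arm or the gripper's body presses on something with over 40 N, if the wrist force passes 120 N, or if a joint passes its speed limit or range.

## Working session

There is one attempt and no reset: what is moved stays moved. The work goes in short steps, Python scripts to look and compute and a shell command to move; the robot and the scene stay as the last step left them, time stands still between calls to the robot, and variables do not carry over. Pictures are saved under pics/ and viewed, at most 10 in all, crops included, and the job is handed in when it is done.

```bash
mkdir -p pics; cat > h.py <<'E'
import numpy as np, cv2, pickle
from station import manip, optics, workorder
def snap(name,f):
    c=optics.capture(name); cv2.imwrite(f'pics/{f}.png',c['frame'][:,:,::-1]); pickle.dump(c,open(f'{f}.pkl','wb')); return c
def ray(f,u,v,z):
    c=pickle.load(open(f'{f}.pkl','rb')); T=c['world_from_camera']
    d=T[:3,:3]@np.linalg.solve(c['camera_matrix'],[u,v,1.]); o=T[:3,3]
    return o+d*(z-o[2])/d[2]
E
python3 - <<'E'
from h import *
for n in('scene','top'):
    c=snap(n,n+'0'); print(n,c['world_from_camera'].round(3).tolist(),c['camera_matrix'].round(1).tolist())
s=manip.get_state(); print(manip.tip_reach,s)
a=cv2.imread('pics/top0.png');cv2.imwrite('pics/top0b.png',cv2.resize(a,(800,600),interpolation=cv2.INTER_CUBIC))
a=cv2.imread('pics/scene0.png');cv2.imwrite('pics/scene0b.png',cv2.resize(a,(800,600),interpolation=cv2.INTER_CUBIC))
E
```

```text
scene [[0.187, 0.749, -0.636, 1.03], [0.982, -0.149, 0.113, -0.101], [-0.01, -0.646, -0.763, 0.696], [0.0, 0.0, 0.0, 1.0]] [[361.0, 0.0, 248.3], [0.0, 361.0, 191.6], [0.0, 0.0, 1.0]]
top [[-0.012, -0.999, 0.048, 0.527], [-1.0, 0.011, -0.013, 0.005], [0.013, -0.048, -0.999, 1.017], [0.0, 0.0, 0.0, 1.0]] [[401.3, 0.0, 260.2], [0.0, 401.3, 192.7], [0.0, 0.0, 1.0]]
0.022 {'t': 0.1, 'joint_pos': array([-1.26083887e+00,  1.16442762e-01,  1.44216012e+00, -3.20860714e-06,
        1.58398331e+00, -3.77950391e-02]), 'qvel': array([-0.00131679,  0.00087953, -0.00214796,  0.00135293, -0.00029873,
        0.00093903]), 'joint_efforts': array([ 1.43770048e-03, -7.33666134e+01, -6.33791828e+01,  1.20594299e-05,
        5.26314412e-03,  6.43865360e-05]), 'position': array([ 0.22998467, -0.63447366,  0.25265659]), 'tcp_rot': array([-3.09325329e+00, -5.43329770e-01,  2.16645753e-04]), 'contact_force': array([-0.28761226,  0.67375176, -0.16859259]), 'torque': array([ 0.02723332,  0.01384971, -0.02516719]), 'gripper_force': 0.0, 'opening': 0.9991464543485539}
```

View pics/top0b.png

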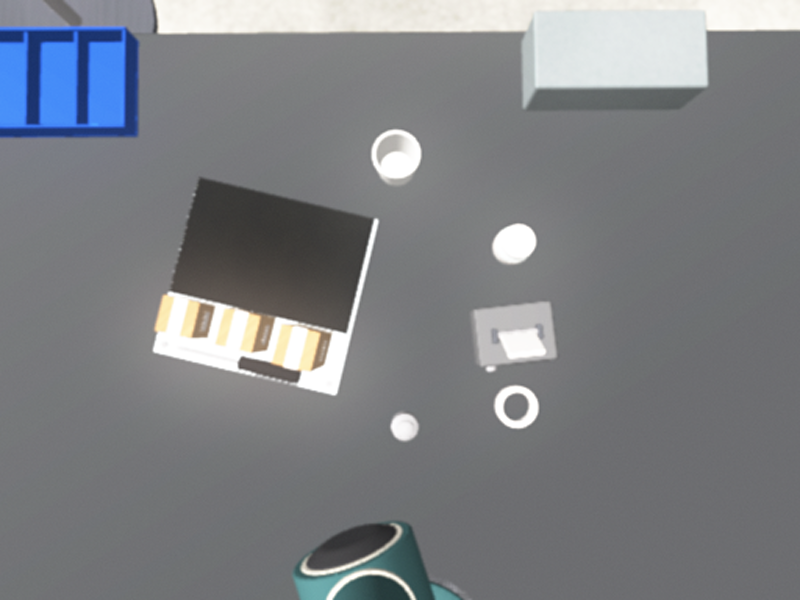

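View pics/scene0b.png

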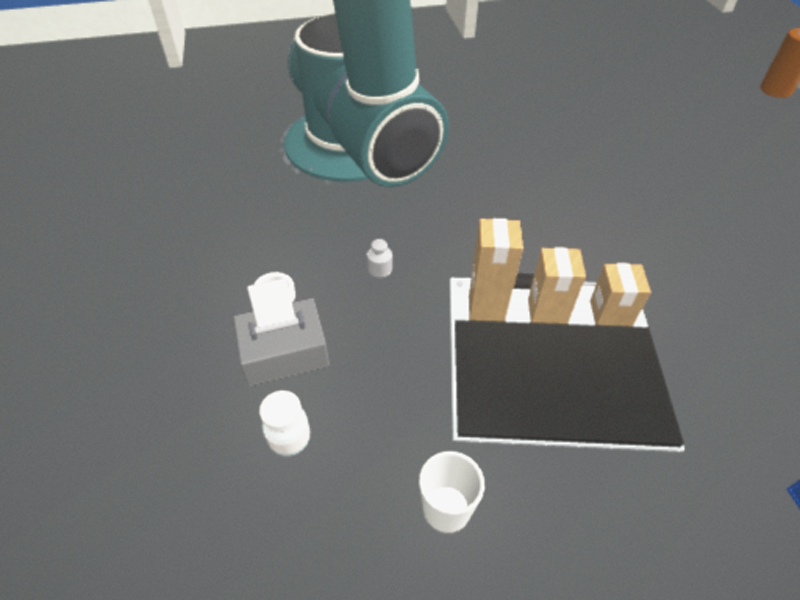

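The tall carton is the right one of the row in the top view, at about (300,347), and the leftmost in the scene view. The pad corners in the enlarged top view are near (201,178), (377,219), (346,331) and (170,292). The clock is near (514,335), with the paddle leaning toward the robot.

```bash
python3 - <<'E'
from h import *
k=.64
P=lambda u,v,z:ray('top0',u*k,v*k,z)[:2]
c=[P(201,178,.02),P(377,219,.02),P(346,331,.02),P(170,292,.02)]
m=[(218,145),(218,-145),(28,-145),(28,145)]
m=np.array(m)/1000; c=np.array(c)
H=m-m.mean(0);G=c-c.mean(0)
yaw=np.arctan2((H[:,0]*G[:,1]-H[:,1]*G[:,0]).sum(),(H*G).sum()); R=np.array([[np.cos(yaw),-np.sin(yaw)],[np.sin(yaw),np.cos(yaw)]])
o=c.mean(0)-R@m.mean(0); print('station',o,yaw,'res',(m@R.T+o-c).round(4).tolist(),'tall',R@[0,-.095]+o)
a=cv2.imread('pics/top0.png')
x=cv2.resize(a[180:280,285:375],(720,800)[:2] if 0 else (540,600),interpolation=cv2.INTER_CUBIC)
cv2.imwrite('pics/c1.png',x)
s=cv2.imread('pics/scene0.png'); cv2.imwrite('pics/c2.png',cv2.resize(s[160:260,140:240],(600,600),interpolation=cv2.INTER_CUBIC))
for n,u,v,z in[('weight',404,426,.06),('tape',517,407,.024),('jar',516,242,.08),('cup',397,155,.085)]: print(n,P(u,v,z))
E
```

```text
station [0.53165544 0.23209949] -0.2445711505421312 res [[0.0028, 0.002], [0.0012, 0.0014], [-0.0046, -0.0033], [0.0006, -0.0001]] tall [0.50865211 0.13992657]
weight [ 0.38372838 -0.00202841]
tape [ 0.40562664 -0.18066789]
jar [ 0.65919475 -0.17362888]
cup [0.79180762 0.00409426]
```

View pics/c1.png

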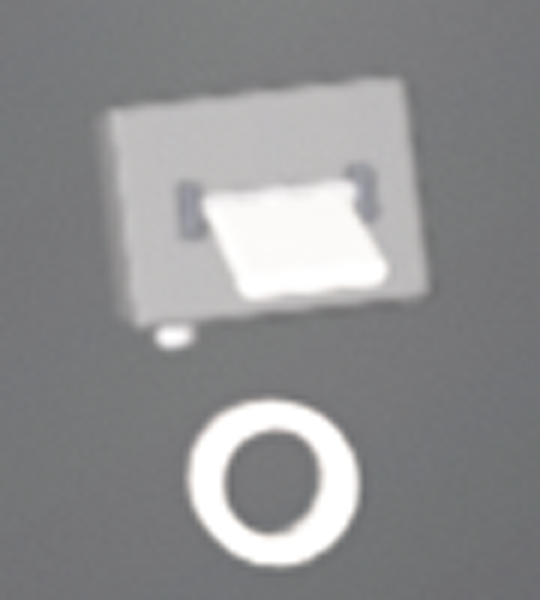

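View pics/c2.png

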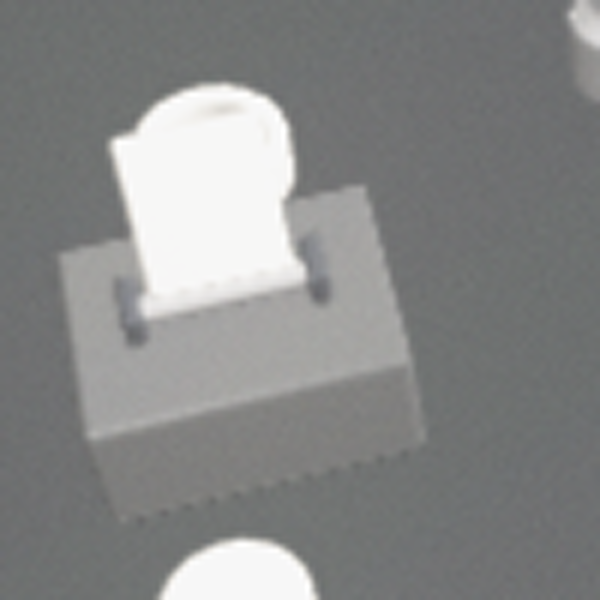

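The clock's top corners in crop c1 are about (112,112), (402,80), (428,293) and (138,325), and the paddle's upper edge runs (240,300) to (385,280). Next I work out the clock pose and the first shift.

```bash
cat >> h.py <<'E'
from scipy.spatial.transform import Rotation as Rn
SO=np.array([0.5317,0.2321]); SY=-0.2446
def st(x,y): c,s=np.cos(SY),np.sin(SY); return SO+[c*x-s*y,s*x+c*y]
def to(xy,z,yaw):
    """shift/turn for TCP pointing down, tool x at world yaw"""
    s=manip.get_state(); R=Rn.from_rotvec(s['tcp_rot'])
    G=Rn.from_euler('z',yaw)*Rn.from_euler('x',np.pi)
    print('t',s['t'],'pos',s['position'].round(4),'F',s['contact_force'].round(1),'tool x yaw',round(np.arctan2(*R.as_matrix()[[1,0],0]),3))
    print('shift',R.inv().apply(np.r_[xy,z]-s['position']).round(4),'turn',(R.inv()*G).as_rotvec().round(3))
E
python3 - <<'E'
from h import *
C=np.array([ray('top0',285+u/6,180+v/6,.06)[:2] for u,v in[(112,112),(402,80),(428,293),(138,325)]])
print(C.round(4).tolist())
x=(C[0]+C[1]-C[2]-C[3]); print('clock',C.mean(0),'yaw',np.arctan2(x[1],x[0]),np.linalg.norm(x)/2)
y=C[0]+C[3]-C[1]-C[2]; print(np.arctan2(-y[0],y[1]),np.linalg.norm(y)/2)
print('tip',[ray('top0',285+u/6,180+v/6,.125).round(3) for u,v in[(240,300),(385,280)]])
print([st(0,-.095),st(-.07,-.095),st(.03,-.095)])
# tall top check in scene view (800x600 px top face corners)
print([ray('scene0',u*.64,v*.64,.173).round(3) for u,v in[(480,220),(520,221),(522,248),(479,247)]])
to(st(-.07,-.095),.25,SY)
E
```

```text
[[0.5575, -0.1117], [0.569, -0.2278], [0.4841, -0.2363], [0.4729, -0.1206]]
clock [ 0.52086987 -0.17410702] yaw 0.10216453029226955 0.08513865692183069
0.09782855163430271 0.11638927883342368
tip [array([ 0.485, -0.15 ,  0.125]), array([ 0.492, -0.204,  0.125])]
[array([0.50869402, 0.13992774]), array([0.44077762, 0.15687952]), array([0.53780104, 0.1326627 ])]
[array([0.478, 0.127, 0.173]), array([0.491, 0.181, 0.173]), array([0.541, 0.165, 0.173]), array([0.528, 0.111, 0.173])]
t 0.1 pos [ 0.23   -0.6345  0.2527] F [-0.3  0.7 -0.2] tool x yaw 0.348
shift [ 0.4679 -0.6721  0.0033] turn [-0.001  0.     0.592]
```

```bash
python3 -m crank '[[0.022,-0.032,0,0,0,0.11,0],[0.044,-0.064,0,0,0,0.22,0],[0.066,-0.096,0,0,0,0.33,0],[0.09,-0.13,0,0,0,0.45,0],[0.112,-0.162,0,0,0,0.592,0]]' 20; python3 -c "
from h import *
to(st(-.07,-.095),.25,SY)"
```

```text
t: 0.52
position: [0.2802, -0.4421, 0.2527]
tcp_rot: [-3.12, 0.366, 0.0]
contact_force: [1.8, 0.2, 0.1]
opening: 0.295
gripper_force: 0.0
t 0.5167 pos [ 0.2802 -0.4421  0.2527] F [1.8 0.2 0.1] tool x yaw -0.233
shift [ 0.0177 -0.6199  0.0031] turn [-0.001  0.     0.011]
```

```bash
python3 -m crank '[[0,-0.04,0,0,0,0,0],[0,-0.08,0,0,0,0,0],[0,-0.12,0,0,0,0,0],[0,-0.16,0,0,0,0,0],[0.01,-0.2,0,0,0,0,0]]' | head -2;  python3 -m crank '[[0,-0.04,0,0,0,0,0],[0,-0.08,0,0,0,0,0],[0,-0.12,0,0,0,0,0],[0,-0.16,0,0,0,0,0],[0,-0.2,0,0,0,0,0]]' | head -2;  python3 -m crank '[[0,-0.04,0,0,0,0,0],[0,-0.08,0,0,0,0,0],[0,-0.12,0,0,0,0,0],[0,-0.16,0,0,0,0,0],[0,-0.19,0,0,0,0,0]]'; python3 -m crank '[[0,0,0,0,0,0,0]]'|head -2; python3 -c "
from h import *
to(st(-.075,-.095),.152,SY)
c=snap('wrist','w1');snap('scene','s1')"
```

```text
t: 0.93
position: [0.3341, -0.2496, 0.2533]
t: 1.35
position: [0.3797, -0.0547, 0.2534]
t: 1.77
position: [0.4226, 0.1314, 0.2531]
tcp_rot: [-3.121, 0.354, 0.0]
contact_force: [0.9, -1.1, -0.1]
opening: -0.003
gripper_force: 0.0
t: 1.85
position: [0.4229, 0.1326, 0.2526]
t 1.85 pos [0.4229 0.1326 0.2526] F [ 0.1 -0.3  1.3] tool x yaw -0.223
shift [ 0.0072 -0.0277  0.1006] turn [-0.     0.001  0.022]
```

View pics/s1.png

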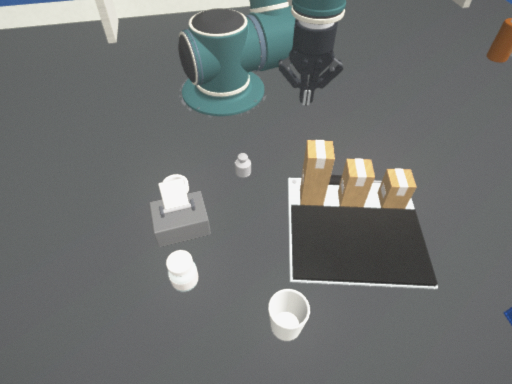

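The shut fingers, at about (307,98), are above and behind the tall carton, at about (318,175). Now I go down and line up, then start the push.

```bash
python3 -m crank '[[0.004,-0.014,0.025,0,0,0.022,0],[0.007,-0.029,0.05,0,0,0.022,0],[0.007,-0.029,0.08,0,0,0.022,0],[0.007,-0.029,0.1,0,0,0.022,0],[0.007,-0.029,0.1,0,0,0.022,0]]' | head -2;  python3 -m crank '[[0.01,0,0,0,0,0,0],[0.02,0,0,0,0,0,0],[0.03,0,0,0,0,0,0],[0.038,0,0,0,0,0,0],[0.045,0,0,0,0,0,0]]'; python3 -c "
from h import *
to(st(.03,-.095),.152,SY)"
```

```text
t: 2.37
position: [0.4345, 0.1536, 0.1491]
t: 2.78
position: [0.4815, 0.1436, 0.1548]
tcp_rot: [-3.116, 0.392, -0.003]
contact_force: [-0.9, 0.0, -0.3]
opening: -0.005
gripper_force: 0.2
t 2.7833 pos [0.4815 0.1436 0.1548] F [-0.9  0.  -0.3] tool x yaw -0.25
shift [ 0.0573 -0.0034  0.0029] turn [-0.001 -0.002 -0.005]
```

```bash
python3 -m crank '[[0.008,0,0,0,0,0,0],[0.016,0,0,0,0,0,0],[0.024,0,0,0,0,0,0],[0.032,0,0,0,0,0,0],[0.04,0,0,0,0,0,0]]'; python3 -m crank '[[0.006,0,0,0,0,0,0],[0.012,0,0,0,0,0,0],[0.018,0,0,0,0,0,0],[0.024,0,0,0,0,0,0],[0.03,0,0,0,0,0,0]]'; python3 -m crank '[[0,0,0,0,0,0,0],[0,0,0,0,0,0,0],[0,0,0,0,0,0,0],[0,0,0,0,0,0,0],[0,0,0,0,0,0,0]]';  python3 -c "
from h import *
to(st(.04,-.095),.152,SY)
c=snap('scene','s2')"
```

```text
t: 3.2
position: [0.5193, 0.1339, 0.1532]
tcp_rot: [3.117, -0.39, -0.0]
contact_force: [-0.9, 0.6, 0.2]
opening: 0.002
gripper_force: 0.0
t: 3.62
position: [0.5481, 0.1267, 0.1533]
tcp_rot: [3.117, -0.39, 0.0]
contact_force: [-0.4, 1.1, 0.4]
opening: -0.002
gripper_force: 0.0
t: 4.03
position: [0.5474, 0.1269, 0.1534]
tcp_rot: [-3.117, 0.39, -0.0]
contact_force: [0.3, -0.9, -0.2]
opening: 0.006
gripper_force: 0.0
t 4.0333 pos [0.5474 0.1269 0.1534] F [ 0.3 -0.9 -0.2] tool x yaw -0.249
shift [-0.0007 -0.0033  0.0014] turn [-0.    -0.    -0.004]
```

View pics/s2.png

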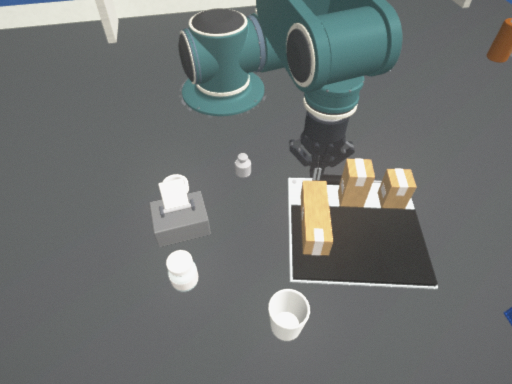

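The tall carton lies flat on the pad, its corners near (303,182), (325,182), (330,252) and (304,252). The two others still stand. I check its centre in the station frame and plan the lift.

```bash
python3 - <<'E'
from h import *
p=np.array([ray('s2',u,v,.075)[:2] for u,v in[(303,182),(325,182),(330,252),(304,252)]])
c,s=np.cos(SY),np.sin(SY); q=(p-SO)@np.array([[c,-s],[s,c]]); print(q.round(3).tolist(),q.mean(0))
to(np.array([.38,-.174]),.25,.1)
E
```

```text
[[0.004, -0.115], [0.002, -0.064], [0.187, -0.069], [0.19, -0.12]] [ 0.09588425 -0.09197419]
t 4.0833 pos [0.5474 0.1269 0.1534] F [-0.7 -0.3 -0.4] tool x yaw -0.249
shift [-0.0881  0.3328 -0.0967] turn [-0.    -0.    -0.349]
```

```bash
python3 -m crank '[[-0.01,0,-0.03,0,0,0,0],[-0.02,0,-0.06,0,0,0,0],[-0.04,0.01,-0.09,0,0,0,0],[-0.05,0.04,-0.1,0,0,-0.1,0],[-0.06,0.08,-0.1,0,0,-0.2,0]]'|head -2; python3 -m crank '[[0,0.04,0,0,0,-0.1,0],[0,0.08,0,0,0,-0.15,0],[-0.01,0.12,0,0,0,-0.15,0],[-0.01,0.16,0,0,0,-0.15,0],[-0.01,0.18,0,0,0,-0.15,0]]'|head -2;python3 -m crank '[[0,0,0,0,0,0,0]]'|head -2; python3 -c "
from h import *
to([.43,-.183],.25,.1)"
```

```text
t: 4.5
position: [0.4695, 0.0649, 0.2566]
t: 4.92
position: [0.4498, -0.1184, 0.2537]
t: 5.0
position: [0.4502, -0.1185, 0.2534]
t 5.0 pos [ 0.4502 -0.1185  0.2534] F [-0.2  0.3  0.4] tool x yaw 0.097
shift [-0.0264  0.0623  0.0034] turn [ 0.001 -0.    -0.003]
```

```bash
python3 -m crank '[[-0.015,0.032,0,0,0,0,0],[-0.027,0.062,0.02,0,0,0,0],[-0.027,0.062,0.06,0,0,0,0],[-0.027,0.062,0.09,0,0,0,0],[-0.027,0.062,0.09,0,0,0,0]]'|head -2; python3 -c "
from h import *
to([.521,-.174],.12,.1)
snap('scene','s3');c=cv2.imread('pics/s3.png');cv2.imwrite('pics/s3c.png',cv2.resize(c[120:320,100:340],(720,600),interpolation=cv2.INTER_CUBIC))"
```

```text
t: 5.42
position: [0.4281, -0.1787, 0.1576]
t 5.4167 pos [ 0.4281 -0.1787  0.1576] F [-0.7  1.  -1.7] tool x yaw 0.1
shift [0.0931 0.0048 0.037 ] turn [-0.004  0.006  0.   ]
```

View pics/s3c.png

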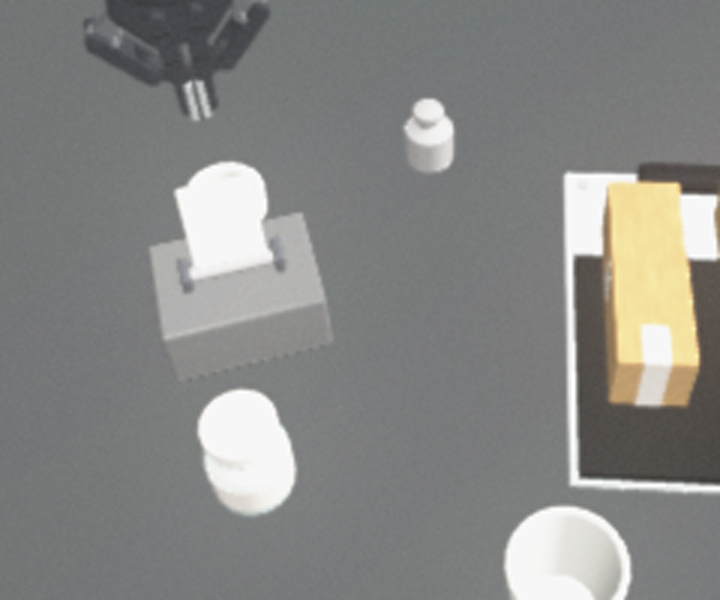

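The fingers, at (200,110) in the crop, stand behind the paddle, whose upper edge is near (215,190), and are in line with it. The carton lies flat. Next I go down and push.

```bash
python3 -m crank '[[0,0.003,0.02,0,0,0,0],[0,0.003,0.035,0,0,0,0],[0.01,0.003,0.037,0,0,0,0],[0.02,0.003,0.037,0,0,0,0],[0.03,0.003,0.037,0,0,0,0]]'|head -4; python3 -m crank '[[0.008,0,0,0,0,0,0],[0.016,0,0,0,0,0,0],[0.024,0,0,0,0,0,0],[0.032,0,0,0,0,0,0],[0.04,0,0,0,0,0,0]]'|head -4; python3 -m crank '[[0.006,0,0,0,0,0,0],[0.012,0,0,0,0,0,0],[0.018,0,0,0,0,0,0],[0.022,0,0,0,0,0,0],[0.026,0,0,0,0,0,0]]'|head -4; python3 -c "
from h import *
to([.521,-.174],.12,.1)"
```

```text
t: 5.88
position: [0.4624, -0.1794, 0.1286]
tcp_rot: [3.137, 0.159, 0.004]
contact_force: [-0.1, -0.5, 0.4]
t: 6.3
position: [0.501, -0.1755, 0.1265]
tcp_rot: [3.138, 0.158, -0.0]
contact_force: [-1.6, -0.2, 0.4]
t: 6.72
position: [0.5264, -0.1729, 0.1262]
tcp_rot: [-3.137, -0.158, 0.001]
contact_force: [-1.3, -0.2, -0.8]
t 6.7167 pos [ 0.5264 -0.1729  0.1262] F [-1.3 -0.2 -0.8] tool x yaw 0.101
shift [-0.0054  0.0005  0.0062] turn [-0.     0.     0.001]
```

```bash
python3 -m crank '[[0.002,0,0,0,0,0,0],[0.003,0,0,0,0,0,0],[0.004,0,0,0,0,0,0],[0.004,0,0,0,0,0,0]]'|sed -n '2p;4p'; python3 -m crank '[[0.002,0,0,0,0,0,0],[0.003,0,0,0,0,0,0],[0.003,0,0,0,0,0,0]]'|sed -n '2p;4p'; python3 -c "
from h import *
snap('scene','s4');c=cv2.imread('pics/s4.png');cv2.imwrite('pics/s4c.png',cv2.resize(c[120:320,100:340],(720,600),interpolation=cv2.INTER_CUBIC))"
```

```text
position: [0.5301, -0.1725, 0.1263]
contact_force: [-1.0, -0.2, -0.6]
position: [0.5329, -0.1723, 0.1263]
contact_force: [-3.8, 0.7, 0.8]
```

View pics/s4c.png

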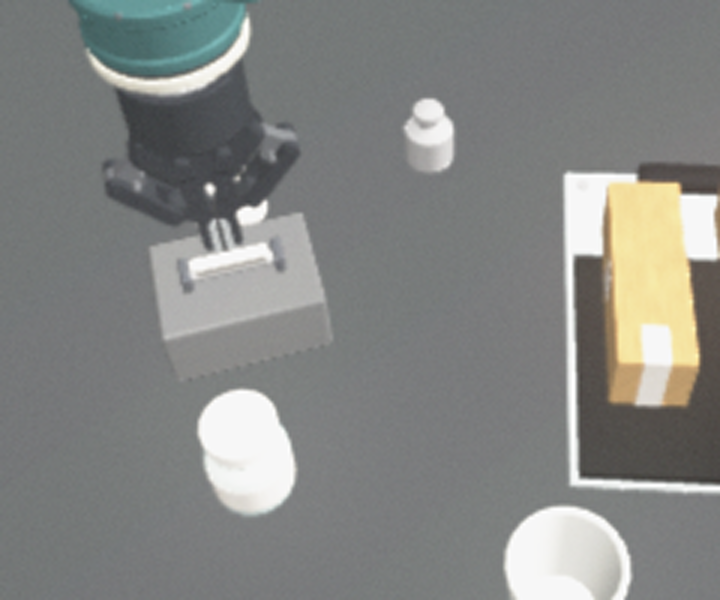

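The paddle is seen edge-on, at (230,260), so it leans well over toward the camera. The viewing line is about 0.68 rad from vertical, which puts it near the stop. I push a little more to feel it.

```bash
python3 -m crank '[[0.001,0,0,0,0,0,0],[0.002,0,0,0,0,0,0],[0.002,0,0,0,0,0,0]]'|sed -n '2p;4p'; python3 -m crank '[[0.001,0,0,0,0,0,0],[0.002,0,0,0,0,0,0],[0.002,0,0,0,0,0,0]]'|sed -n '2p;4p'
```

```text
position: [0.5336, -0.1722, 0.126]
contact_force: [-17.7, -1.3, 5.7]
position: [0.5343, -0.1722, 0.1258]
contact_force: [-32.4, -2.9, 11.4]
```

The force climbs from 4 to 32 N over 1.4 mm, so the paddle is against its stop. I back off and look.

```bash
python3 -m crank '[[-0.015,0,0,0,0,0,0],[-0.045,0,0,0,0,0,0],[-0.085,0,-0.02,0,0,0,0],[-0.11,0,-0.06,0,0,0,0],[-0.12,0,-0.1,0,0,0,0]]'|sed -n '2p;4p'; python3 -m crank '[[0,0,0,0,0,0,0],[0,0,0,0,0,0,0],[0,0,0,0,0,0,0]]'|sed -n '2p;4p'; python3 -c "
from h import *
snap('scene','s5');c=cv2.imread('pics/s5.png');cv2.imwrite('pics/s5c.png',cv2.resize(c[110:300,100:340],(758,600),interpolation=cv2.INTER_CUBIC))
snap('top','t5')"
```

```text
position: [0.417, -0.1834, 0.2188]
contact_force: [1.1, 0.6, 1.2]
position: [0.4199, -0.1837, 0.2194]
contact_force: [-0.1, -0.6, -0.8]
```

View pics/s5.png

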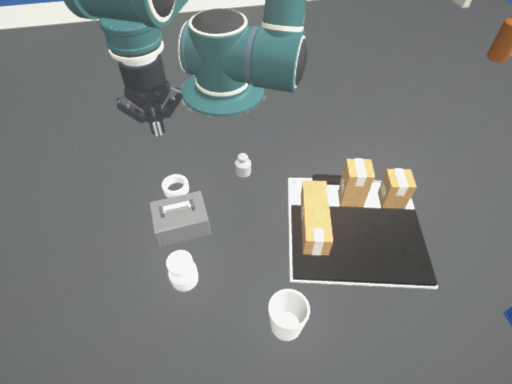

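View pics/t5.png

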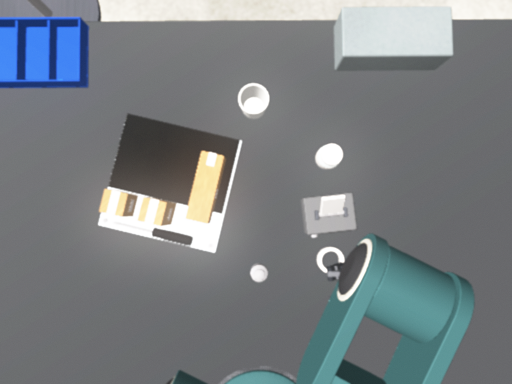

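The top view shows the paddle leaning to the far side, at (332,205), and the carton flat on the pad, at (206,187). Everything else stands in place and the arm is clear.

```bash
python3 -c "
from h import *
print(workorder.close_job())"
```

```text
the job is handed in; nothing more can be done
None
```

The tallest carton was pushed over and lies flat on the pad, the clock's paddle was pushed against its stop, the other objects look undisturbed in the last pictures, and the job is handed in; no verdict was shown.

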